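Lock the check cell into the water tester's light path

ROBOT

A 7-joint arm with a two-finger parallel gripper is mounted at the origin on the work surface. World frame = base frame: x ahead of the robot, y to its left, z up, the work surface at z = 0. Lengths are in m, angles in rad, forces in N, time in s.
With the tool pointing down it reaches from about 0.4 to 0.85 m from the base axis. Payload 4.5 kg.
Tool frame: the origin (TCP) lies at the very end of the fingers, on their centre line; the grasp point (between the pads) lies 19 mm behind it (r.grip_depth is the z of the grasp point in the tool frame, in m); z points along the fingers, y is the line along which they close (so a half turn about z gives the same grasp; the last joint's range is limited). The gripper opens to 88 mm and grips with 3 to 60 N. Pads are 18 mm wide; open, the fingers measure 123 mm over their backs; the gripper's body (75 mm by 187 mm) begins 45 mm behind the grasp point.
Start: joints at [1.327, 0.689, -0.195, 1.565, 0.157, 0.902, -0.215], TCP at [0.171, -0.601, 0.239] pointing down, gripper open.
Joint ranges: [-3.01, 3.01], [-0.46, 2.08], [-1.47, 1.51], [0.13, 2.56], [-1, 4.14], [0.04, 2.09], [-2.66, 2.66]. Speed limits (rad/s): [2.57, 2.57, 3.14, 3.14, 3.14, 3.14, 3.14].

INTERFACE

Orientations are given as a unit quaternion [x, y, z, w].
In Python, from plant import r, telemetry, job, snapshot, camera_params gives the robot as it stands (r), with the cameras as plain functions, the readings (telemetry) and the job (job).
- The arm moves only by the tool steer_hand, called after "Request:" as name(argument=value, ...), one argument or row to a line, values as JSON. Schema: {"type":"object","properties":{"rows":{"type":"array","items":{"type":"object","properties":{"aperture":{"type":"number"},"dx":{"type":"number"},"dy":{"type":"number"},"dz":{"type":"number"},"rx":{"type":"number"},"ry":{"type":"number"},"rz":{"type":"number"}},"additionalProperties":false,"required":["aperture"]},"minItems":1,"maxItems":10},"grip_force":{"type":"number"},"only":{"type":"string"},"quiet":{"type":"boolean"},"lines":{"type":"string"}},"required":["rows"],"additionalProperties":false}. rows is a list of rows, 1 to 10 of them, each an object with the fields aperture (the opening from 0.0 (shut) to 1.0 (fully open)), dx, dy, dz (the shift in m), rx, ry, rz (a rotation vector in rad); a field left out counts as zero (the opening has to be given); each row is the pose to reach, as a shift and turn from the pose commanded when the call began, along the tool's axes at that moment; what a row does not reach only later rows make up. A row lasts 1/10 s, in which the tool goes at most 0.05 m and 0.15 rad, less where a joint would pass 70% of its speed; a pose out of reach is approached as far as the arm can. The fingers move at their own pace and stop on an object; grip_force is the grip in N (left out, the last holds). Time passes only in rows, so rows that do not move let the fingers close. The tool returns the time, the measured TCP pose, the force, the opening and the grip force at its end. only (a regular expression) keeps the lines of the reply that match it, lines (a string "A,B") keeps lines A to B, and quiet returns only ok. Input that does not fit is refused with a message, and nothing moves.
- telemetry.get_state(): the state, without advancing time (a new reading comes with each control period).
- snapshot(name): name is "side" or "top" or "wrist"; returns the picture (384x512x3 uint8, red, green, blue); there is no depth.
- camera_params(name): a dict with "fx", "fy", "cx", "cy" (pixels), "k1" (the pictures are not rectified: a ray, as slopes to the right and down, at radius r is drawn at 1 + k1 r^2 times it, then the intrinsics apply), "rvec" (rotation vector, rad) and "tvec" (3), from world to camera coordinates, as OpenCV has them. Camera axes: x right, y down, z forward; pixel columns grow to the right and rows downward; lengths in m; the calibration is good to about 2 mm. A picture is of the moment at which its call begins: read the wrist's pose just before it. camera_params takes no time and is no camera call; for the wrist camera it gives the pose at the moment of the call.
- job.finish_job(): hands the job in; it is judged then, once.
The state is a dict: "clock": time; "q": joint angles; "qd": joint speeds; "joint_torque": joint torques, N m; "tool_pos": TCP position; "eef_rot": TCP orientation; "contact_force": force on the tool from outside, world axes, zero at the start; "moment": the same for the moment, N m; "opening": opening from 0.0 (shut) to 1.0 (fully open); "finger_force": force on a finger pad.
Only numpy, scipy, OpenCV 4.12 (cv2) and the standard library are available. Lean on these libraries where they do the work, as an engineer would, in place of code of your own. Each camera call takes 0.05 s, during which the arm holds its last target. There are 200 camera calls.

TASK

Set the round check cell into the sloping well of the water tester: lower it in, feel for the two notches in the rim that let its lugs through, press it down against the spring and twist it clockwise to the stop, so that it locks home with its clear windows facing the lamp and the sensor, then let go. Keep the fingers off its clear windows, and leave the pots, bottle, trowel, plant tag and dome where they are.

Things in the scene. Friction and masses are not known exactly. Their poses are not given: they have to be found in the camera images.
- cell: Check cell: loose grey plastic barrel standing on the bench, 44 mm diameter, 122 mm tall, about 0.25 kg. Origin: centre of its underside; z along its axis to the cap; x straight through its two clear windows. Upward: round foot 0-28 mm (edge chamfered 5 mm), clear middle 28-68, round shoulder 68-90, bar-shaped cap 90-122. It is the same after half a turn about z.
- cell_glass: Clear middle of the cell, part of it: solid glass block 36 (x) x 24 (y) x 40 mm, its flat clear windows facing +x and -x, between ribbed plastic pillars on the +y and -y sides. Origin: its centre, 48 mm above the cell's underside; axes as the cell's. Fingers must not touch it.
- cell_cap (a point): Grip point on the cell's axis, 112 mm above its underside, in the bar-shaped cap: 28 mm thick along x (two ribbed flats to grip by), 44 mm long along y, from 90 to 122 mm above the underside. Axes as the cell's.
- cell_lug (a point): Middle of the underside of one of the cell's two lugs, 26 mm from the axis on the +y side, 74 mm above the cell's underside. The lugs stick out on the +y and -y sides of the shoulder to 30 mm from the axis; each is 8 mm wide and 6 mm high.
- turret: Cell well of the water tester, a round grey turret 74 mm across standing square out of the console's sloping panel. Origin: centre of the mouth, level with the rim, 127 mm above the bench. z: well axis, out of the mouth, leaning 30 degrees from vertical to the console's low front (-x); x: up the slope; y: light path, finned lamp on +y, sensor on -y. Bore 47 mm.
- mouth (a point): Centre of the mouth; axes as the turret's. A clamped metal ring, 5 mm thick, forms its lip. Two entry notches 11 mm wide cut the ring half a turn apart; the ring is not always clamped alike: they lie 25 to 55 degrees counterclockwise (looking into the mouth) of the turret's +x and -x. See or feel for them: off the notches the lugs ride on the lip, underside of the cell 74 mm below the rim.
- stop (a point): Where a lug rests when locked: on the turret's +x side, 29 mm from the axis, in the groove under the lip (5 to 14 mm below the rim); the other lug rests on the -x side. From the notches the lugs turn in the groove clockwise only, 25 to 55 degrees, to hard stops. There the windows face lamp and sensor.
- well_floor (a point): Centre of the well's sprung floor at rest, 76 mm below the rim. It meets the cell with 3 N and yields 500 N/m. The lugs clear the lip when the cell's underside is 85 mm below the rim (7.5 N) and bottom at 88 mm. Let go at the stop, the spring holds the lugs up under the lip (underside at 85 mm); let go untwisted, the cell rises again.
- tester: The water tester's white plastic console, fixed to the bench: 200 mm deep (x), 180 mm wide (y), its panel sloping from 30 mm high at the front (-x) to 145 mm at the back. Origin: centre of its underside. The turret stands 45 mm proud of the panel's middle; the lamp and sensor barrels beside it reach to 20 mm below its rim.
- white_pot: Bystander: white ceramic flower pot, 120 mm across the rim, 105 mm high; origin at the centre of its underside.
- clay_pot: Bystander: terracotta pot, 102 mm across the rim, 92 mm high; origin at the centre of its underside.
- feed_bottle: Bystander: closed grey plant-feed bottle, 60 mm in diameter, 135 mm high; origin at the centre of its underside.
- trowel: Bystander: grey plastic trowel lying on the bench, 318 mm long, 67 mm wide, 30 mm high; origin at the root of the blade on the bench, x towards the blade's tip (178 mm away).
- plant_tag: Bystander: flat wooden plant tag lying on the bench, 135 x 20 x 4 mm; origin near its middle, x towards its point.
- dome: Bystander: clear plastic seedling dome, 308 x 216 x 110 mm, standing on a black seed tray 55 mm high; origin at the centre of its lower edge.

How it is judged:
By the outcome, as a careful person would: the job done as asked, in the order asked, and still so for the second after the job is handed in, with the robot touching nothing.
It also fails if it takes over 54 s, if anything falls off the work surface, if the arm or the gripper's body presses on something with over 40 N, if the wrist force passes 120 N, or if a joint passes its speed limit or range.

## Working session

There is one attempt and no reset: what is moved stays moved. The work goes in short steps, Python scripts to look and compute and a tool call to move; the robot and the scene stay as the last step left them, time stands still between calls to the robot, and variables do not carry over. Pictures are saved under pics/ and viewed, at most 10 in all, crops included, and the job is handed in when it is done.

```bash
ls; mkdir -p pics
```

Run:
```python
from plant import r, telemetry, job, snapshot, camera_params
import cv2,numpy as np
a=snapshot("side");b=snapshot("top")
cv2.imwrite("pics/side.png",cv2.resize(a[:,:,::-1],(800,600)));cv2.imwrite("pics/top.png",cv2.resize(b[:,:,::-1],(800,600)))
np.savez("pics/raw.npz",a=a,b=b)
for n in("side","top","wrist"):print(n,camera_params(n))
print(telemetry.get_state(),r.grip_depth)
```

```text
pics
plant.py
side {'fx': 466.33255531642783, 'fy': 466.33255531642783, 'cx': 265.278827771212, 'cy': 194.01772907026302, 'k1': -0.03513341398806187, 'rvec': array([ 0.19244886, -2.91783084,  1.03751201]), 'tvec': array([0.59692708, 0.17006979, 1.37999079])}
top {'fx': 486.5634264085219, 'fy': 486.5634264085219, 'cx': 262.8981341335699, 'cy': 198.01139099074547, 'k1': 0.06487598608640256, 'rvec': array([ 2.16956226, -2.12743935,  0.15738504]), 'tvec': array([-0.06530996,  0.62519859,  1.4614202 ])}
wrist {'fx': 333.52443256274654, 'fy': 333.52443256274654, 'cx': 264.1725000389747, 'cy': 190.76495209641377, 'k1': -0.0861143377761417, 'rvec': array([-2.33687811,  1.763925  ,  0.23233154]), 'tvec': array([-0.62269534, -0.03542727,  0.38999332])}
{'clock': 0.1, 'q': array([ 1.3268008 ,  0.68988594, -0.19449703,  1.56618373,  0.15732109,
        0.90254219, -0.21507536]), 'qd': array([ 0.00149819, -0.00134544,  0.00035941, -0.00324795, -0.00047367,
       -0.0009507 , -0.00013006]), 'joint_torque': array([-3.62920342e-03, -5.28497493e+01, -1.27149358e+00, -1.53836524e+01,
       -5.25105279e-02,  1.99017115e-03,  6.28320777e-05]), 'tool_pos': array([ 0.17118613, -0.60052737,  0.23801352]), 'eef_rot': array([ 9.90362692e-01,  1.38495763e-01, -1.88895607e-04, -7.91857182e-04]), 'contact_force': array([-0.30480624, -0.89553067, -0.34401411]), 'moment': array([-0.01778445, -0.01315056, -0.04619421]), 'finger_force': 0.0, 'opening': 0.9971785344752196} -0.0187
```

View pics/side.png

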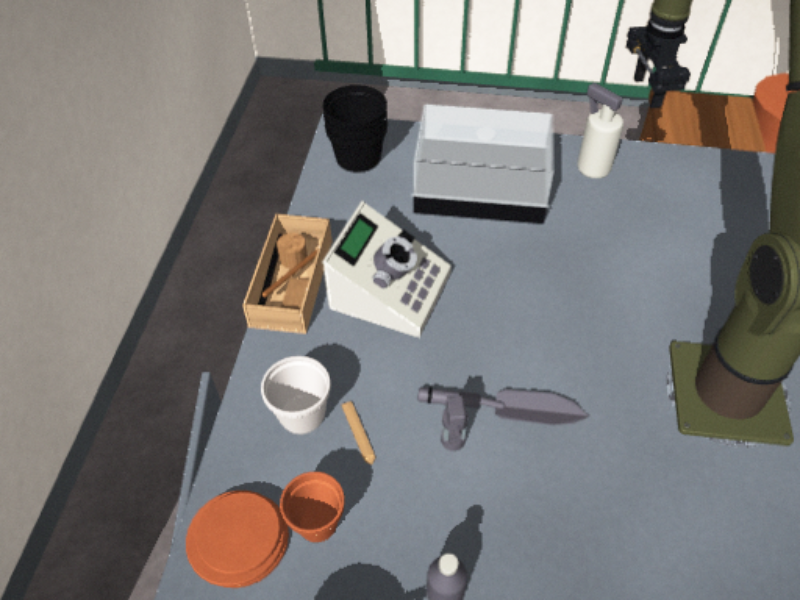

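View pics/top.png

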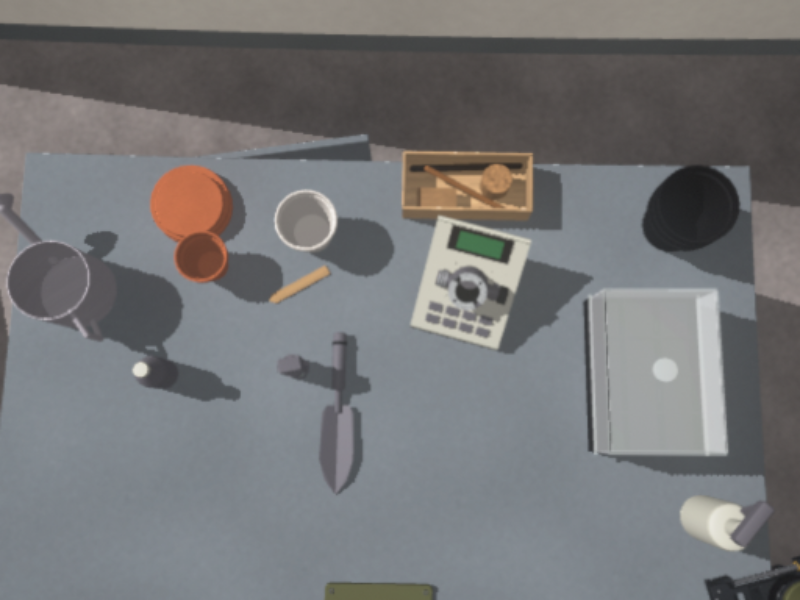

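The side view shows the cell at about (454,420), beside the trowel handle, and the turret at (398,252). The top view shows them at (292,365) and (467,290). I'll crop in on both.

Create h.py:
```python
import numpy as np,cv2
from plant import r, telemetry, job, snapshot, camera_params
from scipy.spatial.transform import Rotation as R
def cam(n):
    p=camera_params(n); return p,R.from_rotvec(p['rvec']).as_matrix(),np.array(p['tvec'])
def proj(n,X,c=None):
    p,M,t=c or cam(n); Y=np.atleast_2d(X)@M.T+t; s=Y[:,:2]/Y[:,2:]
    s=s*(1+p['k1']*(s**2).sum(1,keepdims=True))
    return s*[p['fx'],p['fy']]+[p['cx'],p['cy']]
def ray(n,uv,c=None):
    p,M,t=c or cam(n); d=(np.array(uv,float)-[p['cx'],p['cy']])/[p['fx'],p['fy']]; s=d.copy()
    for _ in range(20): s=d/(1+p['k1']*(s@s))
    v=M.T@np.r_[s,1]; return -M.T@t,v/np.linalg.norm(v)
def atz(n,uv,z,c=None):
    o,v=ray(n,uv,c); return o+v*(z-o[2])/v[2]
def tri(rays):
    A=np.zeros((3,3));b=np.zeros(3)
    for o,v in rays:
        P=np.eye(3)-np.outer(v,v);A+=P;b+=P@o
    return np.linalg.solve(A,b)
```

Run:
```python
from h import *
d=np.load("pics/raw.npz")
s=.64
def crop(im,u,v): 
    u0,v0=int(u*s)-32,int(v*s)-24; print(u0,v0)
    return cv2.resize(im[v0:v0+48,u0:u0+64,::-1],(400,300),interpolation=cv2.INTER_CUBIC)
cv2.imwrite("pics/c1.png",np.vstack([np.hstack([crop(d['b'],300,365),crop(d['b'],470,290)]),np.hstack([crop(d['a'],454,425),crop(d['a'],400,260)])]))
print(atz("top",np.array([292,365])*s,.122),atz("side",np.array([454,402])*s,.122))
print(atz("top",np.array([467,290])*s,.127),atz("side",np.array([400,252])*s,.127))
```

```text
160 209
268 161
258 248
224 142
[0.50669066 0.16532627 0.122     ] [0.51426991 0.16416329 0.122     ]
[ 0.65345076 -0.15781751  0.127     ] [ 0.65229131 -0.15987111  0.127     ]
```

View pics/c1.png

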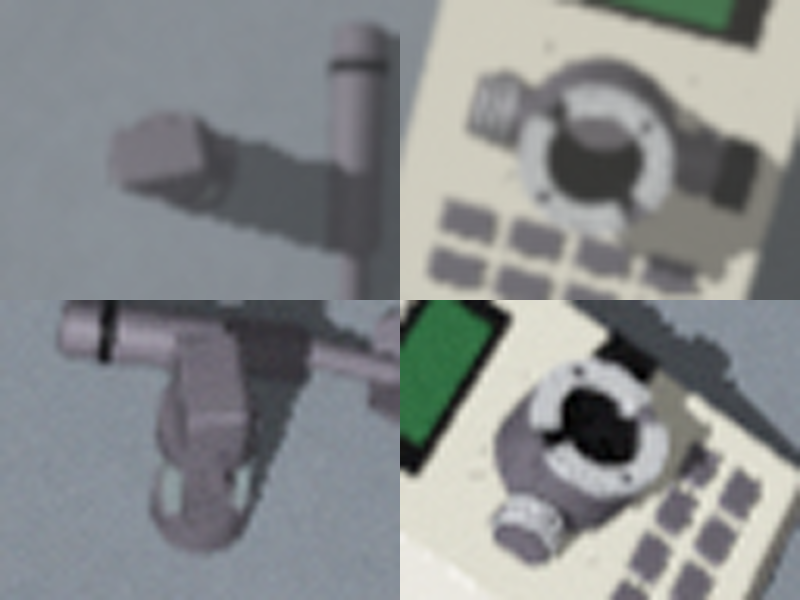

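The top crop shows the ring centre near (597,158), with notches at about (553,108) and (625,210). The finned lamp is on the left, so the notches sit about 50° counterclockwise. In the side crop the cell's cap is long towards the camera, so cell x is roughly along world +x, about 16°. I'll move above the cell first.

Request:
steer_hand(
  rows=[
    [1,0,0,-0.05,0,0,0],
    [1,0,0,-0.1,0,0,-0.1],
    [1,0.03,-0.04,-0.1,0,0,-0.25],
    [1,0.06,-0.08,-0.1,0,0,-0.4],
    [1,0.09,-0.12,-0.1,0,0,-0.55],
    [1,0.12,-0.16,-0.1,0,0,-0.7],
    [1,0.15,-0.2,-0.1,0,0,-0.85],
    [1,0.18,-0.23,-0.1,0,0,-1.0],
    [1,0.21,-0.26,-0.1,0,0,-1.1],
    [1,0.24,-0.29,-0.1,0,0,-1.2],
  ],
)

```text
refused: rows[0]: [1, 0, 0, -0.05, 0, 0, 0] is not of type 'object' (schema: type "object"). Nothing was moved.
```

I used the wrong layout. The manual says a list of objects with named fields; once more.

Request:
steer_hand(
  rows=[
    {"aperture":1,"dz":-0.05},
    {"aperture":1,"dz":-0.1,"rz":-0.1},
    {"aperture":1,"dx":0.03,"dy":-0.04,"dz":-0.1,"rz":-0.25},
    {"aperture":1,"dx":0.06,"dy":-0.08,"dz":-0.1,"rz":-0.4},
    {"aperture":1,"dx":0.09,"dy":-0.12,"dz":-0.1,"rz":-0.55},
    {"aperture":1,"dx":0.12,"dy":-0.16,"dz":-0.1,"rz":-0.7},
    {"aperture":1,"dx":0.15,"dy":-0.2,"dz":-0.1,"rz":-0.85},
    {"aperture":1,"dx":0.18,"dy":-0.23,"dz":-0.1,"rz":-1.0},
    {"aperture":1,"dx":0.21,"dy":-0.26,"dz":-0.1,"rz":-1.1},
    {"aperture":1,"dx":0.24,"dy":-0.29,"dz":-0.1,"rz":-1.2},
  ],
)

```text
clock: 1.1
tool_pos: [0.3229, -0.2548, 0.3387]
eef_rot: [0.738, 0.675, -0.0, 0.0]
contact_force: [1.2, 0.5, -0.4]
opening: 0.997
finger_force: 0.0
```

Run:
```python
from h import *
# cell cap corner fit (raw pixel of crop: u0+ x/6.25)
from scipy.optimize import least_squares
T=np.array([[185,110],[207,163],[122,188]])/6.25+[160,209]
S=np.array([[178,38],[235,34],[245,110],[190,120]])/6.25+[258,248]
ct,cs=cam("top"),cam("side")
def corners(p):
    c,s=np.cos(p[2]),np.sin(p[2]); B=np.array([[.014,-.017],[-.014,-.017],[-.014,.017],[.014,.017]])
    return np.c_[p[0]+B[:,0]*c-B[:,1]*s,p[1]+B[:,0]*s+B[:,1]*c,np.full(4,.122)]
def f(p):
    C=corners(p);a=proj("top",C,ct);b=proj("side",C,cs)
    return np.r_[(a[[0,1,2]]-T).ravel(),(b[[3,2,1,0]]-S).ravel()] if 0 else np.r_[[min(np.linalg.norm(a-t,axis=1)) for t in T],[min(np.linalg.norm(b-t,axis=1)) for t in S]]
o=least_squares(f,[.51,.165,.28]);print(o.x,o.fun)
print(-cs[1].T@cs[2],-ct[1].T@ct[2])
st=telemetry.get_state();print(st['q'])
```

```text
[0.50990192 0.17132664 0.26523096] [0.26632189 1.58238151 0.80670459 1.17902608 0.55066645 1.43873205
 1.32506259]
[0.50192685 0.81084077 1.17483059] [ 0.41147686 -0.05043902  1.53591353]
[ 1.02617671  0.31091535 -0.63086191  1.9985326   0.2324537   0.90258688
  0.183633  ]
```

Add to h.py:
```python
def rel(pos,Rt,st=None):
    "shift and turn in the tool axes from the measured pose to (pos,Rt)"
    st=st or telemetry.get_state(); M=R.from_quat(st['eef_rot'])
    return (M.inv().apply(np.array(pos)-st['tool_pos'])).round(4),(M.inv()*Rt).as_rotvec().round(4)
def down(yaw): # tool y along yaw, pointing down
    y=np.array([np.cos(yaw),np.sin(yaw),0]);z=np.array([0,0,-1.]);return R.from_matrix(np.c_[np.cross(y,z),y,z])
```

Run:
```python
from h import *
p,M,t=cam("wrist");st=telemetry.get_state();Q=R.from_quat(st['eef_rot']).as_matrix()
print(Q.T@(-M.T@t-st['tool_pos']),Q.T@M.T)
print(rel([.505,.168,.30],down(.27)))
```

```text
[ 0.06624863 -0.00059385 -0.14647618] [[-4.92436346e-04 -9.67000991e-01 -2.54772136e-01]
 [ 9.99999875e-01 -4.52983728e-04 -2.13526374e-04]
 [ 9.10725831e-05 -2.54772209e-01  9.67001093e-01]]
(array([0.4373, 0.1437, 0.0385]), array([-3.000e-04,  3.000e-04, -3.592e-01]))
```

Request:
steer_hand(
  rows=[
    {"aperture":1,"dx":0.045,"dy":0.015,"rz":-0.05},
    {"aperture":1,"dx":0.09,"dy":0.03,"rz":-0.1},
    {"aperture":1,"dx":0.135,"dy":0.045,"rz":-0.15},
    {"aperture":1,"dx":0.18,"dy":0.06,"rz":-0.2},
    {"aperture":1,"dx":0.225,"dy":0.075,"rz":-0.25},
    {"aperture":1,"dx":0.27,"dy":0.09,"rz":-0.3},
    {"aperture":1,"dx":0.315,"dy":0.105,"rz":-0.33},
    {"aperture":1,"dx":0.36,"dy":0.12,"dz":0.02,"rz":-0.35},
    {"aperture":1,"dx":0.4,"dy":0.132,"dz":0.03,"rz":-0.359},
    {"aperture":1,"dx":0.437,"dy":0.144,"dz":0.04,"rz":-0.359},
  ],
)

```text
clock: 2.1
tool_pos: [0.5067, 0.1674, 0.2976]
eef_rot: [0.607, 0.795, -0.0, -0.0]
contact_force: [0.5, -0.4, 0.9]
opening: 0.999
finger_force: 0.0
```

Request:
steer_hand(
  rows=[
    {"aperture":1},
    {"aperture":1},
    {"aperture":1},
  ],
)

```text
clock: 2.4
tool_pos: [0.5064, 0.1638, 0.2986]
eef_rot: [0.608, 0.794, -0.001, 0.0]
contact_force: [-0.3, -0.5, 0.8]
opening: 0.998
finger_force: 0.0
```

Run:
```python
from h import *
st=telemetry.get_state();c=cam("wrist");a=snapshot("wrist")
cv2.imwrite("pics/w1.png",cv2.resize(a[:,:,::-1],(800,600)));np.savez("pics/w1.npz",a=a,M=c[1],t=c[2])
print(st['q'],proj("wrist",[[.51,.168,.122]],c)/.64)
```

```text
[ 0.03421946  0.56297169 -0.70947449  1.75004838  0.42989631  0.99097044
 -0.57593779] [[420.67726038 264.17474439]]
```

View pics/w1.png

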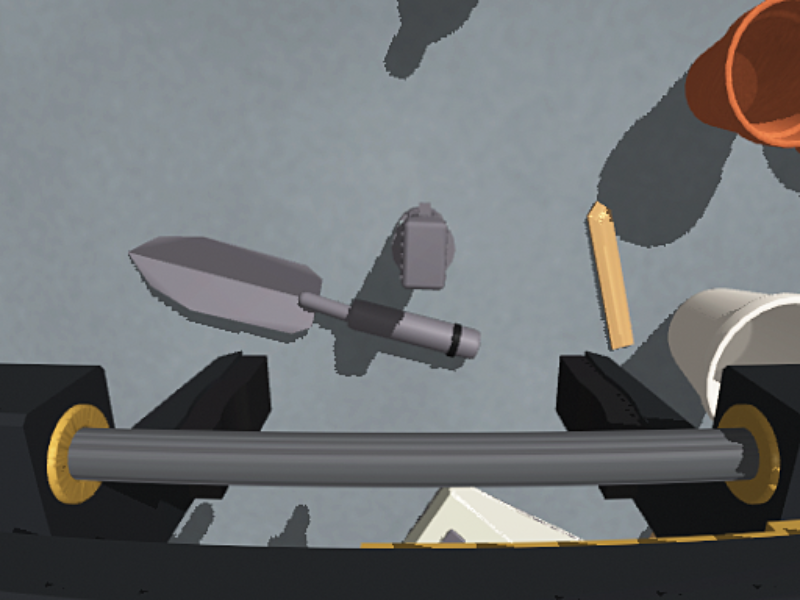

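The wrist view shows the cap's top face square to the fingers. Its corners are at about (406,222), (445,222), (444,289) and (405,289), and a lug is visible at the top, at (425,208).

Run:
```python
from h import *
d=np.load("pics/w1.npz");c=(camera_params("wrist"),d['M'],d['t'])
P=[atz("wrist",np.array(u)*.64,.122,c) for u in [(406,222),(446,222),(444,289),(405,289)]]
m=np.mean(P,0);print(np.round(P,4),m)
e=P[0]+P[1]-P[2]-P[3];x=P[1]+P[2]-P[0]-P[3];print(np.linalg.norm(e)/2,np.linalg.norm(x)/2,np.arctan2(e[1],e[0])-np.pi/2,np.arctan2(x[1],x[0]))
lug=atz("wrist",np.array([425,208])*.64,.08,c);print(lug,np.arctan2(*(m-lug)[1::-1]))
st=telemetry.get_state();print(R.from_quat(st['eef_rot']).as_matrix()[:,1])
print(rel([m[0],m[1],.093],down(np.arctan2(x[1],x[0]))))
```

```text
[[0.4942 0.1912 0.122 ]
 [0.5181 0.1977 0.122 ]
 [0.5286 0.1563 0.122 ]
 [0.5046 0.1498 0.122 ]] [0.51138954 0.1737839  0.122     ]
0.04268476863274623 0.024816846649344106 0.24770312379699422 0.26446605857999184
[0.50514645 0.19928961 0.08      ] -1.3307436182605843
[ 9.65383461e-01  2.60834406e-01 -4.31522101e-04]
(array([0.0088, 0.0074, 0.2058]), array([-0.0004,  0.0014, -0.0006]))
```

Request:
steer_hand(
  rows=[
    {"aperture":1,"dx":0.004,"dy":0.003,"dz":0.03,"rz":0.01},
    {"aperture":1,"dx":0.009,"dy":0.007,"dz":0.07,"rz":0.01},
    {"aperture":1,"dx":0.009,"dy":0.007,"dz":0.11,"rz":0.01},
    {"aperture":1,"dx":0.009,"dy":0.007,"dz":0.15,"rz":0.01},
    {"aperture":1,"dx":0.009,"dy":0.007,"dz":0.18,"rz":0.01},
    {"aperture":1,"dx":0.009,"dy":0.007,"dz":0.198,"rz":0.01},
    {"aperture":1,"dx":0.009,"dy":0.007,"dz":0.203,"rz":0.01},
    {"aperture":1,"dx":0.009,"dy":0.007,"dz":0.203,"rz":0.01},
  ],
)

```text
clock: 3.25
tool_pos: [0.5112, 0.1749, 0.0958]
eef_rot: [0.612, 0.791, -0.0, 0.0]
contact_force: [-0.8, -0.6, 0.5]
opening: 1.003
finger_force: 0.0
```

Run:
```python
from h import *
print(rel([.511,.173,.095],down(.255)))
```

```text
(array([-0.0018, -0.0006,  0.0008]), array([-0.0003,  0.0006, -0.0004]))
```

Request:
steer_hand(
  rows=[
    {"aperture":0.6,"dx":-0.0015,"dz":0.0005},
    {"aperture":0.4,"dx":-0.0015,"dz":0.0005},
    {"aperture":0.2,"dx":-0.0015,"dz":0.0005},
    {"aperture":0.1,"dx":-0.0015,"dz":0.0005},
    {"aperture":0.1,"dx":-0.0015,"dz":0.0005},
    {"aperture":0.1,"dx":-0.0015,"dz":0.0005},
    {"aperture":0.1,"dx":-0.0015,"dz":0.0005},
    {"aperture":0.1,"dx":-0.0015,"dz":0.0005},
  ],
  grip_force=45,
)

```text
clock: 4.05
tool_pos: [0.5113, 0.1744, 0.0952]
eef_rot: [0.611, 0.792, -0.0, -0.0]
contact_force: [0.1, 0.1, 1.3]
opening: 0.313
finger_force: 44.7
```

Run:
```python
from h import *
# turret from the raw crops: fit (x,y,yaw) with ring & notches
from scipy.optimize import least_squares
ct,cs=cam("top"),cam("side")
d=np.load("pics/raw.npz")
# ring outer/inner ellipse: segment bright ring pixels in crops, get ellipse centre by cv2
def frame(yaw):
    z=R.from_euler('z',yaw).apply([-.5,0,np.sqrt(3)/2]); y=R.from_euler('z',yaw).apply([0,1,0]); return np.c_[np.cross(y,z),y,z]
T=np.array([[553,108],[625,210]])-[400,0];T=T/6.25+[268,161]
S=np.array([[550,437],[640,408]])-[400,300];S=S/6.25+[224,142]
def f(p):
    F=frame(p[2]);c=np.array([p[0],p[1],.127]);n=F@[np.cos(p[3]),np.sin(p[3]),0]*.0275
    N=np.array([c+n,c-n]);return np.r_[(proj("top",N,ct)-T).ravel(),(proj("side",N,cs)-S).ravel()]
for y0 in(-.3,-.2,-.1):
    g=lambda q:f([q[0],q[1],y0,q[2]])
    o=least_squares(g,[.653,-.158,.9]);print(y0,o.x,np.rad2deg(o.x[2]),o.fun.round(1))
# console yaw: corners in top 800-picture (front edge z=.03)
Q=[atz("top",np.array(u)*.64,z,ct) for u,z in [((411,327),.03),((499,348),.03),((440,217),.145),((530,240),.145)]]
print(np.round(Q,4));a=Q[0]-Q[1];b=Q[2]-Q[3];print(np.arctan2(a[1],a[0])-np.pi/2,np.arctan2(b[1],b[0])-np.pi/2,np.linalg.norm(a),np.linalg.norm(b),np.mean(Q,0))
```

```text
-0.3 [ 0.65246163 -0.15670713  0.95970786] 54.9872099637222 [ 0.3  0.4  0.2 -1.5  0.5 -0.1  0.5  1. ]
-0.2 [ 0.65245412 -0.1567074   0.87119047] 49.91553697603942 [ 0.3  0.5  0.2 -1.6  0.7 -0.3  0.4  1.2]
-0.1 [ 0.6524484  -0.15670657  0.78293907] 44.85910425831434 [ 0.3  0.7  0.2 -1.7  0.8 -0.5  0.2  1.4]
[[ 0.593  -0.0542  0.03  ]
 [ 0.5546 -0.2297  0.03  ]
 [ 0.7885 -0.1044  0.145 ]
 [ 0.7475 -0.2733  0.145 ]]
-0.21583955135647015 -0.2380125280399472 0.17968816936134177 0.17378623717112168 [ 0.67089236 -0.16539876  0.0875    ]
```

Add to h.py:
```python
YAW=-.23; MOUTH=np.array([.652,-.158,.127]); PHI=np.deg2rad(51)
def frame(yaw=None):
    q=R.from_euler('z',YAW if yaw is None else yaw); z=q.apply([-.5,0,np.sqrt(3)/2]); y=q.apply([0,1,0]); return np.c_[np.cross(y,z),y,z]
def well(depth,phi,off=(0,0)):
    "TCP pose with the cell's underside depth below rim, cell y at phi in turret frame; off: shift in turret x,y"
    F=frame(); y=F@[np.sin(phi),-np.cos(phi),0]; z=-F[:,2]
    return MOUTH+F@[off[0],off[1],.095-depth], R.from_matrix(np.c_[np.cross(y,z),y,z])
```

Run:
```python
from h import *
print(frame().round(3)); p,Q=well(-.05,PHI); print(p,rel(p,Q))
```

```text
[[ 0.843  0.228 -0.487]
 [-0.197  0.974  0.114]
 [ 0.5    0.     0.866]]
[ 0.58140919 -0.14147163  0.25257368] (array([-0.3234, -0.0122, -0.1574]), array([-0.5514,  0.0541,  1.1388]))
```

Request:
steer_hand(
  rows=[
    {"aperture":0.1,"dz":-0.02},
    {"aperture":0.1,"dz":-0.05},
    {"aperture":0.1,"dz":-0.09},
    {"aperture":0.1,"dz":-0.12},
    {"aperture":0.1,"dz":-0.13},
  ],
)

```text
clock: 4.55
tool_pos: [0.5124, 0.1753, 0.2276]
eef_rot: [0.611, 0.792, 0.002, 0.001]
contact_force: [0.7, -0.2, -2.4]
opening: 0.31
finger_force: 44.7
```

Request:
steer_hand(
  rows=[
    {"aperture":0.1,"dx":-0.02,"dz":-0.01,"rx":-0.05,"ry":0.005,"rz":0.1},
    {"aperture":0.1,"dx":-0.05,"dz":-0.02,"rx":-0.1,"ry":0.01,"rz":0.21},
    {"aperture":0.1,"dx":-0.085,"dz":-0.025,"rx":-0.16,"ry":0.015,"rz":0.33},
    {"aperture":0.1,"dx":-0.12,"dy":-0.01,"dz":-0.027,"rx":-0.22,"ry":0.02,"rz":0.455},
    {"aperture":0.1,"dx":-0.16,"dy":-0.01,"dz":-0.027,"rx":-0.28,"ry":0.025,"rz":0.58},
    {"aperture":0.1,"dx":-0.2,"dy":-0.012,"dz":-0.027,"rx":-0.34,"ry":0.03,"rz":0.7},
    {"aperture":0.1,"dx":-0.24,"dy":-0.012,"dz":-0.027,"rx":-0.4,"ry":0.04,"rz":0.83},
    {"aperture":0.1,"dx":-0.28,"dy":-0.012,"dz":-0.027,"rx":-0.46,"ry":0.05,"rz":0.95},
    {"aperture":0.1,"dx":-0.31,"dy":-0.012,"dz":-0.027,"rx":-0.52,"ry":0.054,"rz":1.07},
    {"aperture":0.1,"dx":-0.323,"dy":-0.012,"dz":-0.027,"rx":-0.55,"ry":0.054,"rz":1.139},
  ],
)

```text
clock: 5.55
tool_pos: [0.5724, -0.1224, 0.25]
eef_rot: [0.902, 0.364, 0.194, 0.126]
contact_force: [0.5, -0.3, -2.8]
opening: 0.318
finger_force: 44.7
```

Request:
steer_hand(
  rows=[
    {"aperture":0.1},
    {"aperture":0.1},
    {"aperture":0.1},
  ],
)

```text
clock: 5.85
tool_pos: [0.5737, -0.1196, 0.2512]
eef_rot: [0.901, 0.367, 0.195, 0.125]
contact_force: [-0.1, 1.0, -2.5]
opening: 0.315
finger_force: 44.7
```

Run:
```python
from h import *
c=cam("wrist");st=telemetry.get_state();a=snapshot("wrist")
cv2.imwrite("pics/w2.png",cv2.resize(a[:,:,::-1],(800,600)));np.savez("pics/w2.npz",a=a,M=c[1],t=c[2])
p,Q=well(-.05,PHI);print(st['q'],rel(p,Q,st),proj("wrist",[MOUTH,MOUTH+frame()@[.0275*np.cos(PHI),.0275*np.sin(PHI),0]],c)/.64)
```

```text
[ 0.16854447  0.49458113 -0.08977693  2.13276466  1.03072081  0.09320351
 -1.70714251] (array([-0.0101,  0.0206,  0.004 ]), array([-0.0577,  0.0152,  0.1079])) [[463.9140822  291.63823905]
 [470.25726875 245.44069585]]
```

View pics/w2.png

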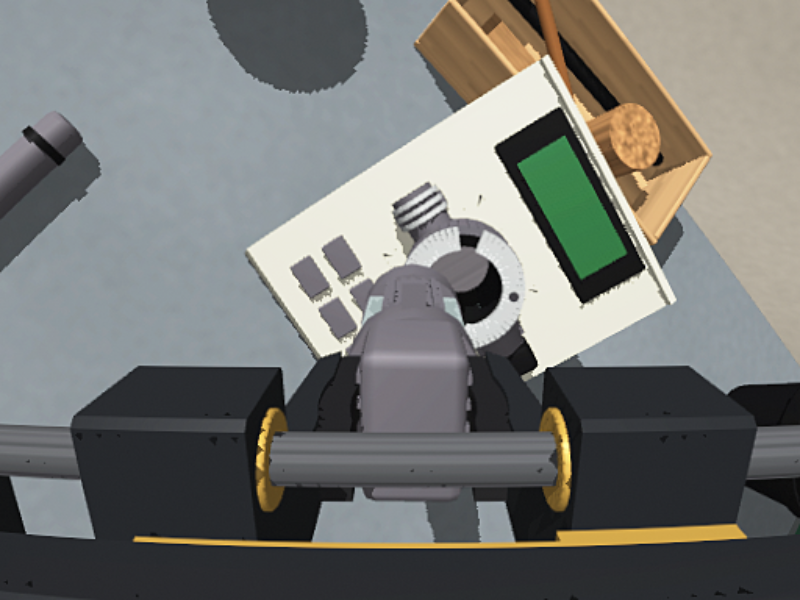

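The wrist view shows the cell held straight between the fingers with its windows clear. The mouth is behind it with centre near (465,290) and a notch at about (469,240), which matches the prediction to 1–2 mm. Joint 7 has little range left for the clockwise twist, so I'll use the cell's half-turn symmetry and turn the tool back by π.

Request:
steer_hand(
  rows=[
    {"aperture":0.1,"rz":-0.14},
    {"aperture":0.1,"rz":-0.29},
    {"aperture":0.1,"rz":-0.44},
    {"aperture":0.1,"rz":-0.59},
    {"aperture":0.1,"rz":-0.74},
    {"aperture":0.1,"rz":-0.89},
    {"aperture":0.1,"rz":-1.04},
    {"aperture":0.1,"rz":-1.19},
    {"aperture":0.1,"rz":-1.34},
    {"aperture":0.1,"rz":-1.49},
  ],
)

```text
clock: 6.9
tool_pos: [0.5738, -0.12, 0.2516]
eef_rot: [0.411, 0.882, 0.058, 0.225]
contact_force: [-0.6, -0.0, -3.0]
opening: 0.312
finger_force: 44.7
```

Run:
```python
from h import *
st=telemetry.get_state()
p,Q=well(-.05,PHI+np.pi);print(st['q'],rel(p,Q,st))
```

```text
[ 0.39320764  0.51659181 -0.4266191   2.12127668  1.33436894  0.26615512
 -0.49844778] (array([-0.0207, -0.0085,  0.0043]), array([ 0.0304, -0.0575, -1.5376]))
```

Request:
steer_hand(
  rows=[
    {"aperture":0.1,"dx":-0.002,"dy":-0.001,"rx":0.003,"ry":-0.006,"rz":-0.15},
    {"aperture":0.1,"dx":-0.004,"dy":-0.002,"dz":0.001,"rx":0.006,"ry":-0.012,"rz":-0.3},
    {"aperture":0.1,"dx":-0.006,"dy":-0.003,"dz":0.001,"rx":0.009,"ry":-0.018,"rz":-0.45},
    {"aperture":0.1,"dx":-0.008,"dy":-0.004,"dz":0.002,"rx":0.012,"ry":-0.024,"rz":-0.6},
    {"aperture":0.1,"dx":-0.01,"dy":-0.005,"dz":0.002,"rx":0.015,"ry":-0.03,"rz":-0.75},
    {"aperture":0.1,"dx":-0.012,"dy":-0.006,"dz":0.003,"rx":0.018,"ry":-0.036,"rz":-0.9},
    {"aperture":0.1,"dx":-0.014,"dy":-0.007,"dz":0.003,"rx":0.021,"ry":-0.042,"rz":-1.05},
    {"aperture":0.1,"dx":-0.016,"dy":-0.008,"dz":0.004,"rx":0.024,"ry":-0.048,"rz":-1.2},
    {"aperture":0.1,"dx":-0.018,"dy":-0.008,"dz":0.004,"rx":0.027,"ry":-0.054,"rz":-1.35},
    {"aperture":0.1,"dx":-0.02,"dy":-0.0085,"dz":0.004,"rx":0.03,"ry":-0.0575,"rz":-1.5},
  ],
)

```text
clock: 7.9
tool_pos: [0.5807, -0.1409, 0.2525]
eef_rot: [-0.295, 0.92, -0.133, 0.221]
contact_force: [-0.3, -1.2, -2.4]
opening: 0.313
finger_force: 44.7
```

Request:
steer_hand(
  rows=[
    {"aperture":0.1},
    {"aperture":0.1},
  ],
)

```text
clock: 8.1
tool_pos: [0.5807, -0.141, 0.2526]
eef_rot: [-0.29, 0.921, -0.133, 0.222]
contact_force: [1.3, -0.5, -1.2]
opening: 0.312
finger_force: 44.7
```

Run:
```python
from h import *
st=telemetry.get_state()
p,Q=well(-.05,PHI+np.pi);print(st['q'],rel(p,Q,st))
```

```text
[ 0.40759821  0.52414949 -0.41044297  2.141786    1.65057538  0.26730497
  0.70215441] (array([-0.0002, -0.0007,  0.0004]), array([-0.0007, -0.0012, -0.0488]))
```

Run:
```python
from h import *
st=telemetry.get_state();c=cam("wrist");a=snapshot("wrist");s=snapshot("side");t=snapshot("top")
np.savez("pics/w3.npz",a=a,s=s,t=t,M=c[1],tt=c[2])
F=frame();th=np.linspace(0,2*np.pi,24,endpoint=False);ring=lambda rad,z:MOUTH+np.c_[rad*np.cos(th),rad*np.sin(th),0*th+z]@F.T
Q=R.from_quat(st['eef_rot']);tool=lambda rad,h:st['tool_pos']+Q.apply(np.c_[rad*np.cos(th),rad*np.sin(th),0*th+.095-h])
ims=[]
for n,im,cc,(u0,v0,w,h) in [("wrist",a,c,(176,120,160,120)),("side",s,cam("side"),(212,126,80,60)),("top",t,cam("top"),(250,146,80,60))]:
    k=400/w;g=cv2.resize(im[v0:v0+h,u0:u0+w,::-1],(400,300),interpolation=cv2.INTER_CUBIC)
    for P,col in[(ring(.0235,0),(0,0,255)),(ring(.037,0),(0,255,255)),(tool(.017,0),(0,255,0))]:
        for u,v in (proj(n,P,cc)-[u0,v0]+.5)*k: cv2.circle(g,(int(u),int(v)),1,col,-1)
    ims.append(g)
cv2.imwrite("pics/o1.png",np.vstack([np.hstack(ims[:2]),np.hstack([ims[2],ims[2]*0])]))
```

```text
(no output)
```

View pics/o1.png

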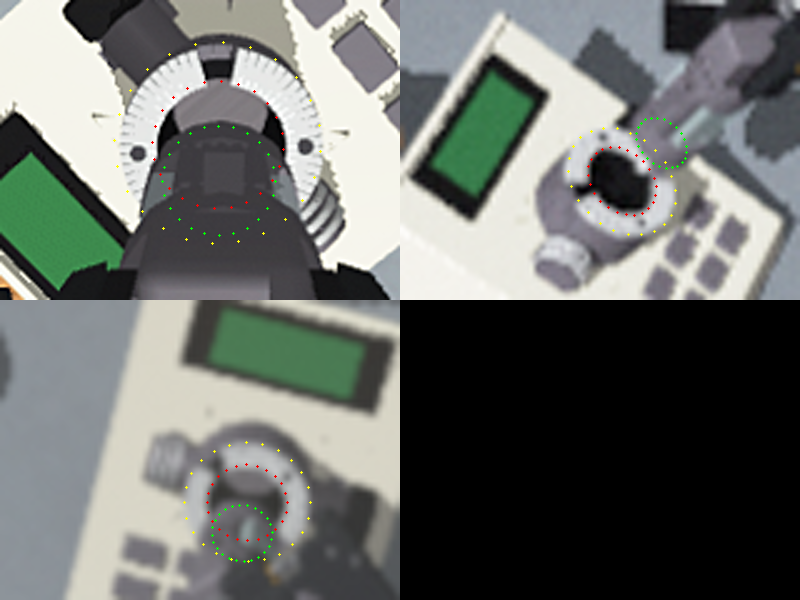

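The overlay agrees well in all three views: the predicted ring lies on the real one, and the cell's foot is concentric with it. In the wrist crop the far notch is at about (217,65). I'll measure the ring and notch from it.

Run:
```python
from h import *
d=np.load("pics/w3.npz");c=(camera_params("wrist"),d['M'],d['tt']);F=frame()
def tp(u,v):
    o,w=ray("wrist",np.array([u,v])/2.5+[176,120]-.5,c);s=((MOUTH-o)@F[:,2])/(w@F[:,2]);return (o+s*w-MOUTH)@F*1000
for l,u in dict(notchL=(202,65),notchR=(232,65),notch=(217,67),outL=(121,140),outR=(326,150),inL=(158,150),inR=(286,150),screwL=(138,153),screwR=(305,147)).items():
    q=tp(*u);print(l,q.round(1),np.hypot(q[0],q[1]).round(1),np.rad2deg(np.arctan2(q[1],q[0])).round(1))
# rectified views of mouth plane from side, top, wrist(raw w2)
g=np.arange(-45,45.01,.3);X,Y=np.meshgrid(g,g);P=MOUTH+np.c_[-Y.ravel()/1e3*1,-X.ravel()/1e3,0*X.ravel()]@F.T  # up = +x turret, left=+y
w2=np.load("pics/w2.npz");raw=np.load("pics/raw.npz");out=[]
for n,im,cc in[("wrist",w2['a'],(c[0],w2['M'],w2['t'])),("wrist",d['a'],c),("side",raw['a'],cam("side")),("top",raw['b'],cam("top"))]:
    uv=proj(n,P,cc).astype(np.float32).reshape(*X.shape,2)
    k=cv2.remap(im,uv[...,0],uv[...,1],cv2.INTER_CUBIC)[:,:,::-1].copy()
    m=150
    for rad in(23.5,37):cv2.circle(k,(m,m),int(rad/.3),(0,0,255),1)
    for ph in (51,231): cv2.line(k,(m,m),(int(m-120*np.sin(np.deg2rad(ph))),int(m-120*np.cos(np.deg2rad(ph)))),(0,255,0),1)
    out.append(k)
cv2.imwrite("pics/rect.png",np.vstack([np.hstack(out[:2]),np.hstack(out[2:])])[:600])
```

```text
notchL [-15.3 -25.4   0. ] 29.7 -121.1
notchR [-23.2 -18.4  -0. ] 29.6 -141.6
notch [-18.8 -21.4   0. ] 28.5 -131.3
outL [ 24.3 -24.9  -0. ] 34.8 -45.6
outR [-28.1  27.   -0. ] 38.9 136.1
inL [ 17.  -13.3  -0. ] 21.6 -38.2
inR [-17.3  17.4   0. ] 24.5 134.9
screwL [ 23.1 -17.3   0. ] 28.9 -36.9
screwR [-23.1  21.1   0. ] 31.3 137.6
```

View pics/rect.png

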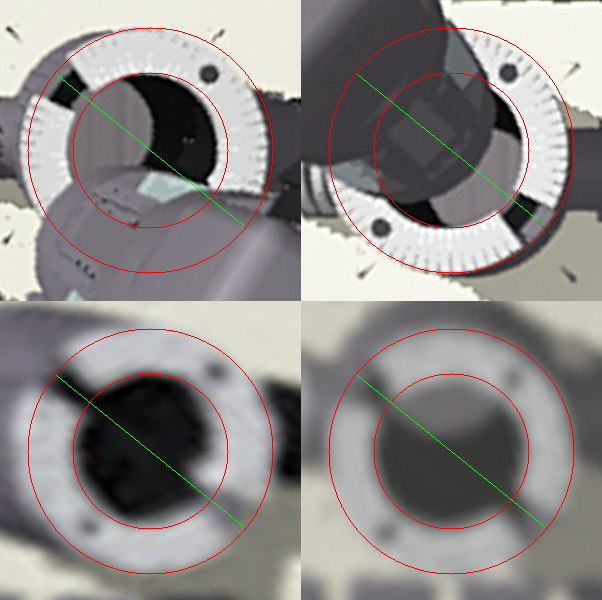

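The rectified mouth views show the ring centred to about 1 mm, shifted slightly towards +y. The notches lie at 48–54°, mean 51°. I'll correct by 1 mm and descend.

```bash
sed -i 's/MOUTH=np.array(\[.652,-.158,.127\])/MOUTH=np.array([.6522,-.157,.127])/' h.py
```

Create s.py:
```python
import sys
from h import *
st=telemetry.get_state();F=frame();Q=R.from_quat(st['eef_rot']).as_matrix();o=(st['tool_pos']-MOUTH)@F
print('off(mm)',(o[:2]*1e3).round(1),'depth',round((.095-o[2])*1e3,1),'phi',np.rad2deg(np.arctan2(*(F.T@Q[:,0])[1::-1])+np.pi).round(1)%360,'tilt',(Q.T@-F[:,2])[:2].round(4))
print('F turret',(st['contact_force']@F).round(1),'M tool',(st['moment']@Q).round(2),'clk',round(st['clock'],2),'q',st['q'][4:].round(2))
if len(sys.argv)>1: print(rel(*well(float(sys.argv[1]),PHI+np.pi),st))
```

```bash
python3 s.py 0.03
```

```text
off(mm) [-0.5 -0.8] depth -50.4 phi 48.3 tilt [-0.001   0.0009]
F turret [-1.3 -0.2 -2.1] M tool [-0.55  0.37  0.09] clk 8.25 q [1.65 0.27 0.7 ]
(array([-0.001 ,  0.0002,  0.0804]), array([-0.0009, -0.0011, -0.0474]))
```

Request:
steer_hand(
  rows=[
    {"aperture":0.1,"dx":-0.001,"dz":0.01,"rx":-0.001,"ry":-0.001,"rz":-0.047},
    {"aperture":0.1,"dx":-0.001,"dz":0.025,"rx":-0.001,"ry":-0.001,"rz":-0.047},
    {"aperture":0.1,"dx":-0.001,"dz":0.04,"rx":-0.001,"ry":-0.001,"rz":-0.047},
    {"aperture":0.1,"dx":-0.001,"dz":0.047,"rx":-0.001,"ry":-0.001,"rz":-0.047},
    {"aperture":0.1,"dx":-0.001,"dz":0.053,"rx":-0.001,"ry":-0.001,"rz":-0.047},
    {"aperture":0.1,"dx":-0.001,"dz":0.06,"rx":-0.001,"ry":-0.001,"rz":-0.047},
    {"aperture":0.1,"dx":-0.001,"dz":0.066,"rx":-0.001,"ry":-0.001,"rz":-0.047},
    {"aperture":0.1,"dx":-0.001,"dz":0.073,"rx":-0.001,"ry":-0.001,"rz":-0.047},
    {"aperture":0.1,"dx":-0.001,"dz":0.08,"rx":-0.001,"ry":-0.001,"rz":-0.047},
    {"aperture":0.1,"dx":-0.001,"dz":0.08,"rx":-0.001,"ry":-0.001,"rz":-0.047},
  ],
)

```text
clock: 9.25
tool_pos: [0.6206, -0.1503, 0.1828]
eef_rot: [-0.313, 0.914, -0.138, 0.219]
contact_force: [-0.1, -0.3, -2.2]
opening: 0.316
finger_force: 44.7
```

```bash
python3 s.py .07
```

```text
off(mm) [-0.  -0.6] depth 30.5 phi 51.1 tilt [-0.0007 -0.0002]
F turret [-1.1 -0.3 -1.9] M tool [-0.53  0.32  0.03] clk 9.25 q [1.94 0.39 0.52]
(array([-0.0005,  0.0004,  0.0395]), array([ 0.0002, -0.0007,  0.0009]))
```

Request:
steer_hand(
  rows=[
    {"aperture":0.1,"dz":0.01},
    {"aperture":0.1,"dz":0.02},
    {"aperture":0.1,"dz":0.03},
    {"aperture":0.1,"dz":0.036},
    {"aperture":0.1,"dz":0.041},
    {"aperture":0.1,"dz":0.043},
    {"aperture":0.1,"dz":0.045},
    {"aperture":0.1,"dz":0.047},
  ],
)

```text
clock: 10.05
tool_pos: [0.6433, -0.1555, 0.143]
eef_rot: [-0.314, 0.914, -0.138, 0.219]
contact_force: [-1.5, -0.1, 0.3]
opening: 0.313
finger_force: 44.7
```

```bash
python3 s.py .087
```

```text
off(mm) [ 0.2 -0.6] depth 76.6 phi 51.1 tilt [-0.0004  0.0005]
F turret [-1.1 -0.5  1. ] M tool [-0.6   0.66  0.04] clk 10.05 q [2.02 0.45 0.48]
(array([-0.0003,  0.0006,  0.0104]), array([-0.0005, -0.0004,  0.0014]))
```

Request:
steer_hand(
  rows=[
    {"aperture":0.1,"dz":0.002},
    {"aperture":0.1,"dz":0.004},
    {"aperture":0.1,"dz":0.006},
  ],
)

```text
clock: 10.35
tool_pos: [0.6461, -0.1562, 0.138]
eef_rot: [-0.314, 0.914, -0.138, 0.219]
contact_force: [-4.8, 0.2, 2.8]
opening: 0.313
finger_force: 44.7
```

```bash
python3 s.py .087
```

```text
off(mm) [ 0.2 -0.6] depth 82.4 phi 51.1 tilt [-0.0003  0.0007]
F turret [-2.7 -0.9  4.8] M tool [-0.64  0.86  0.04] clk 10.35 q [2.03 0.46 0.47]
(array([-0.0003,  0.0006,  0.0046]), array([-0.0007, -0.0003,  0.0015]))
```

The force follows the spring law, so the lugs went through the notches. I'll press the rest of the way and start the twist.

Request:
steer_hand(
  rows=[
    {"aperture":0.1,"dz":0.002},
    {"aperture":0.1,"dz":0.004},
    {"aperture":0.1,"dz":0.0045},
    {"aperture":0.1,"dz":0.0045,"rz":0.05},
    {"aperture":0.1,"dz":0.0045,"rz":0.1},
    {"aperture":0.1,"dz":0.0045,"rz":0.15},
  ],
)

```text
clock: 10.95
tool_pos: [0.6481, -0.1562, 0.1339]
eef_rot: [-0.244, 0.935, -0.121, 0.229]
contact_force: [-5.8, 0.2, 3.7]
opening: 0.31
finger_force: 44.7
```

```bash
python3 s.py .087
```

```text
off(mm) [-0.2 -0.2] depth 86.9 phi 42.4 tilt [-0.0002 -0.0004]
F turret [-3.1 -1.1  6. ] M tool [-0.68  0.88 -0.02] clk 10.95 q [2.01 0.49 0.36]
(array([-0.0002,  0.    ,  0.0001]), array([ 0.0004, -0.0002, -0.1501]))
```

Request:
steer_hand(
  rows=[
    {"aperture":0.1,"rz":0.08},
    {"aperture":0.1,"rz":0.16},
    {"aperture":0.1,"rz":0.24},
    {"aperture":0.1,"rz":0.32},
    {"aperture":0.1,"rz":0.4},
    {"aperture":0.1,"rz":0.48},
    {"aperture":0.1,"rz":0.56},
    {"aperture":0.1,"rz":0.64},
  ],
)

```text
clock: 11.75
tool_pos: [0.6482, -0.1554, 0.134]
eef_rot: [0.063, 0.964, -0.042, 0.255]
contact_force: [-5.3, 1.7, 3.9]
opening: 0.316
finger_force: 44.7
```

```bash
python3 s.py .087
```

```text
off(mm) [-0.2  0.6] depth 86.8 phi 5.7 tilt [-0.0004 -0.0016]
F turret [-2.9  0.4  6.1] M tool [-0.16  1.1  -0.03] clk 11.75 q [ 1.93  0.62 -0.16]
(array([-0.0002, -0.0007,  0.0002]), array([ 1.70e-03,  3.00e-04, -7.91e-01]))
```

Request:
steer_hand(
  rows=[
    {"aperture":0.1,"rz":0.03},
    {"aperture":0.1,"rz":0.06},
    {"aperture":0.1,"rz":0.09},
    {"aperture":0.1,"rz":0.11},
  ],
)

```text
clock: 12.15
tool_pos: [0.648, -0.1559, 0.1339]
eef_rot: [0.115, 0.959, -0.028, 0.257]
contact_force: [-6.9, 0.2, 4.1]
opening: 0.314
finger_force: 44.7
```

```bash
python3 s.py .087
```

```text
off(mm) [-0.3  0.1] depth 86.9 phi 359.5 tilt [-0.0007 -0.0007]
F turret [-3.8 -1.4  6.9] M tool [ 0.01  1.21 -0.19] clk 12.15 q [ 1.92  0.64 -0.25]
(array([-0.0003, -0.0001,  0.0001]), array([ 1.000e-03, -3.000e-04, -8.987e-01]))
```

Request:
steer_hand(
  rows=[
    {"aperture":0.1,"rz":0.02},
    {"aperture":0.1,"rz":0.04},
    {"aperture":0.1,"rz":0.04},
  ],
)

```text
clock: 12.45
tool_pos: [0.6481, -0.1558, 0.134]
eef_rot: [0.132, 0.957, -0.024, 0.258]
contact_force: [-5.6, 0.3, 3.1]
opening: 0.316
finger_force: 45.2
```

```bash
python3 s.py
```

```text
off(mm) [-0.2  0.2] depth 86.8 phi 357.4 tilt [ 0.     -0.0007]
F turret [-3.3 -1.   5.4] M tool [ 0.14  1.03 -0.84] clk 12.45 q [ 1.92  0.65 -0.28]
```

The moment rose to 0.84 N m at φ≈0, so the cell is at the hard stop. I'll ease up so the spring seats the lugs, relax the twist, and open.

Request:
steer_hand(
  rows=[
    {"aperture":0.1,"dz":-0.001},
    {"aperture":0.1,"dz":-0.0018,"rz":-0.01},
    {"aperture":0.1,"dz":-0.0018,"rz":-0.02},
    {"aperture":0.1,"dz":-0.0018,"rz":-0.02},
  ],
)

```text
clock: 12.85
tool_pos: [0.6475, -0.1558, 0.1353]
eef_rot: [0.124, 0.958, -0.026, 0.257]
contact_force: [0.4, 2.6, -5.3]
opening: 0.317
finger_force: 45.0
```

```bash
python3 s.py
```

```text
off(mm) [-0.   0.1] depth 85.4 phi 358.4 tilt [-0.0005 -0.0007]
F turret [-2.9  2.6 -4.5] M tool [-0.48  1.07 -0.3 ] clk 12.85 q [ 1.91  0.64 -0.27]
```

Request:
steer_hand(
  rows=[
    {"aperture":0.34},
    {"aperture":0.38},
    {"aperture":0.45},
    {"aperture":0.55},
    {"aperture":0.65},
    {"aperture":0.65},
  ],
)

```text
clock: 13.45
tool_pos: [0.6477, -0.1566, 0.1356]
eef_rot: [0.125, 0.958, -0.026, 0.258]
contact_force: [0.6, -0.8, -0.3]
opening: 0.649
finger_force: 0.0
```

```bash
python3 s.py
```

```text
off(mm) [ 0.4 -0.6] depth 85.3 phi 358.4 tilt [0.0005 0.0006]
F turret [ 0.5 -0.7 -0.7] M tool [-0.02  0.38 -0.02] clk 13.45 q [ 1.92  0.64 -0.27]
```

Released cleanly. I'll retreat along the tool axis and look.

Request:
steer_hand(
  rows=[
    {"aperture":0.65,"dz":-0.01},
    {"aperture":0.65,"dz":-0.03},
    {"aperture":0.65,"dz":-0.06},
    {"aperture":0.65,"dz":-0.09},
    {"aperture":0.65,"dz":-0.12},
    {"aperture":0.65,"dz":-0.14},
    {"aperture":0.65,"dz":-0.14},
    {"aperture":0.65,"dz":-0.14},
  ],
)

```text
clock: 14.25
tool_pos: [0.5794, -0.1407, 0.2571]
eef_rot: [0.125, 0.958, -0.027, 0.258]
contact_force: [0.8, 0.7, 0.3]
opening: 0.648
finger_force: 0.0
```

Run:
```python
from h import *
c=cam("wrist");a=snapshot("wrist");s=snapshot("side");t=snapshot("top");F=frame()
g=cv2.resize(a[:,:,::-1],(400,300));hh=.037
B=np.array([[.014,.017],[-.014,.017],[-.014,-.017],[.014,-.017]])[:,::-1]
P=MOUTH+np.c_[B,np.full(4,hh)]@F.T
ims=[]
for n,im,cc,(u0,v0,w,h) in[("wrist",a,c,None or (0,0,512,384)),("wrist",a,c,(*(np.int32(proj("wrist",[MOUTH],c)[0])-[64,48]),128,96)),("side",s,cam("side"),(212,120,80,60)),("top",t,cam("top"),(250,146,80,60))]:
    u0,v0=max(u0,0),max(v0,0);k=400/w;g=cv2.resize(im[v0:v0+h,u0:u0+w,::-1],(400,300),interpolation=cv2.INTER_CUBIC)
    for u,v in (proj(n,P,cc)-[u0,v0]+.5)*k: cv2.circle(g,(int(u),int(v)),2,(0,0,255),-1)
    ims.append(g)
cv2.imwrite("pics/f.png",np.vstack([np.hstack(ims[:2]),np.hstack(ims[2:])]))
```

```text
(no output)
```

View pics/f.png

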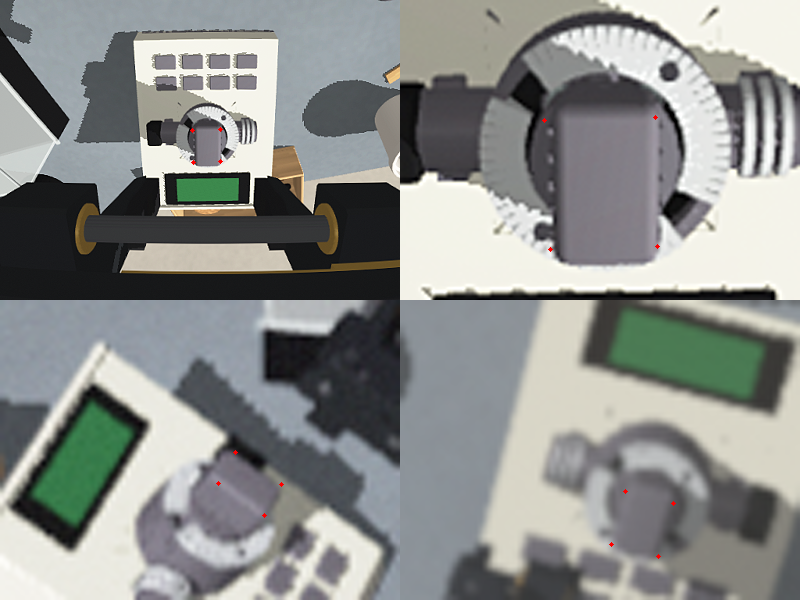

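The picture shows the cap square to the console with its long side up the slope. Both notches are empty and the lugs are under the lip, at the predicted locked height, and nothing else has moved.

```bash
python3 -c "
from plant import r, telemetry, job, snapshot, camera_params
print(job.finish_job())"
```

```text
the job is handed in; nothing more can be done
None
```

The check cell is locked at the stop in the tester's well with its windows facing the lamp and sensor; I let go, backed the arm clear with nothing else touched, and handed the job in at about 14 s.

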